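Release a battery pack from the charger and catch it

TASK

In the two-bay charger, press down the release key beside the thick battery pack with one finger and, with the other finger already standing in the pack's way, catch the pack as the spring kicks it out, so that it stops two or three centimetres down its sloping bay instead of sliding off the charger. Finish while still holding it there with that finger: the program ends with the finger against the pack. Do not pinch or lift anything, leave the slim pack seated and leave the bottle, the stock terminal and the torch alone.

Things in the scene. Friction and masses are not known exactly. Their poses are not given: they have to be found in the camera images.
- charger: Two-bay battery charger, grey plastic, fixed, 187 long (x) by 220 wide (y) mm, a wedge whose top slopes down at 14 degrees to its low front. Origin: on the bench under its middle; +x to its high back (contact tower), -x to its low front, which faces the robot; +y its left. Bays: two open channels along x, 49 wide, centred at y = +30 and -30; the deck beside them is only 8 above their floors.
- bay_left_mouth (a point): Middle of the front edge of the left (+y) bay's floor: x -90, y +30, z 18 mm in the charger's frame. From here the floor rises with x at 14 degrees. The floor is slippery: a freed pack slides down it and off this edge within about a quarter of a second if nothing stands in its way.
- bay_right_mouth (a point): The same point of the right bay, y -30.
- seat_left (a point): On the left bay's floor, under the front face of a seated pack: 62 mm up the slope from the mouth, that stretch of the bay being empty. A steel catch there, 6 mm high, holds the pack against a sprung kicker behind it (5 N, 20 mm stroke). When its key lowers the catch the pack shoots down the slope at about 0.5 m/s.
- seat_right (a point): The same point of the right bay.
- pack_thick: Thick black battery pack, 90 long (x), 46 wide (y), 38 thick (z) mm, 0.22 to 0.31 kg, loose, in either bay; its top is ribbed over most of its length. Origin: centre of its underside; z is square to the slope, -x points down the slope. Seated, the origin is at x +14, y +30 or -30, z 44 mm in the charger's frame; it slides out along its own -x.
- pack_thick_front (a point): Middle of the upper front edge of the thick pack (own x -45, z 38 mm). The pack leans forward with the slope, so this edge leads, 9 mm ahead of the bottom edge.
- pack_slim: Slim black battery pack in the other bay, a pale plate on most of its top, 90 long (x), 46 wide (y), 24 thick (z) mm, same origin and axes. It has to stay seated.
- key_left_top (a point): Middle of the top of the left release key, which frees the pack of the left bay. Cap 36 along the slope by 28 mm across, its top parallel to the slope, 20 above the bay floor and 12 above the deck. When up: x -70, y +85, z 44 mm in the charger's frame, i.e. beside the bay's empty front stretch, 55 across from the bay's centre line.
- key_right_top (a point): The same for the right key (right bay): x -70, y -85, z 44 mm in the charger's frame when up.
- key_left (a joint): Travel of the left key in m, square to the slope: 0 up, 0.008 fully down; the catch lets go at about 0.006. It takes 1.5 N to start and 5 N fully down, and springs back up.
- key_right (a joint): The same for the right key.
- bottle: Small standing wine bottle, 62 in diameter, 250 mm high, at the back right of the charger. Origin: centre of its foot. To be left alone.
- terminal: Hand-held stock terminal lying flat at the charger's left, 158 by 74 by 28 mm. Origin: centre of its underside. To be left alone.
- torch: Aluminium torch standing on its tail at the front right of the charger, 42 in diameter, 118 mm high. Origin: centre of its foot. To be left alone.

How it is judged (in metres and radians):
On the way:
1. a release key is pressed down and, while it is down, a finger is against the thick pack (value of joint any of key_left, key_right above 0.0045 m and contact force between the fingers and pack_thick above 0.05 N), for 0.05 s.
At the end, for the whole second after the job is handed in: The thick pack lies at rest on its bay floor, 10 to 50 mm down the slope from its seat, with a finger against it (more than 0.05 N); the slim pack is within 8 mm of its seat and the bystanders within 25 mm of where they stood (x of pack_thick in the frame of charger between -0.0347 and 0.0041 m and height (world z) of pack_thick below 0.05 m and linear speed of pack_thick below 0.02 m/s and angle between pack_thick's own z axis and vertical below 0.4 rad and contact force between the fingers and pack_thick above 0.05 N and distance of pack_slim from where it was at the start of the episode below 0.008 m and not (distance of bottle from where it was at the start of the episode above 0.025 m) and not (distance of terminal from where it was at the start of the episode above 0.025 m) and not (distance of torch from where it was at the start of the episode above 0.025 m)); the arm keeps its last pose, push and grip.
It fails at once if the thick pack slides away: more than 60 mm from its seat (x of pack_thick in the frame of charger below -0.0444 m).
It fails at once if the thick pack is lifted or tipped (height (world z) of pack_thick above 0.052 m or angle between pack_thick's own z axis and vertical above 0.55 rad).
It fails at once if the slim pack leaves its seat (distance of pack_slim from where it was at the start of the episode above 0.01 m).
It fails at once if a bystander is disturbed (distance of any of bottle, terminal, torch from where it was at the start of the episode above 0.03 m).
It also fails if it takes over 35 s, if anything falls off the work surface, if the arm or the gripper's body presses on something with over 40 N, if the wrist force passes 120 N, or if a joint passes its speed limit or range.

ROBOT

A 7-joint arm with a two-finger parallel gripper is mounted at the origin on the work surface. World frame = base frame: x ahead of the robot, y to its left, z up, the work surface at z = 0. Lengths are in m, angles in degrees, forces in N, time in s.
With the tool pointing down it reaches from about 0.4 to 0.875 m from the base axis. Payload 4.4 kg.
Tool frame: the origin (TCP) lies on the centre line of the jaws, within the pads' length; the fingertips stand 25 mm ahead of it and the grasp point (between the pads) lies 6 mm ahead of it (bot.tip_extent is the distance from the TCP to the fingertips, in m); z points along the fingers, y is the line along which they close (so a half turn about z gives the same grasp; the last joint's range is limited). The gripper opens to 85 mm and grips with 20 to 120 N. Pads are 22 mm wide; open, the fingers measure 114 mm over their backs; the gripper's body (76 mm by 85 mm) begins 54 mm behind the grasp point. The pads swing forward as they close: fully open they stand 13 mm farther back than shut.
Start: joints at [62.12, 36.005, 2.206, 86.941, -1.547, 57.084, -1.146], TCP at [0.266, -0.593, 0.256] pointing down, gripper open.
Joint ranges: [-175.42, 175.42], [-21.48, 121.26], [-71.46, 75.88], [10.55, 141.38], [-63.04, 243.04], [13.31, 113.54], [-168.57, 168.57]. Speed limits (degrees/s): [147.25, 147.25, 180, 180, 180, 180, 180].

INTERFACE

Orientations are given as a 3x3 rotation matrix whose columns are the frame's x, y, z axes.
In Python, from bench import bot, vision gives the robot as it stands. The module is installed in compiled form; this text tells all that it offers.
- The arm moves only by the tool arm_command, never from a script. Its argument "commands" is one flat list of numbers, 7 for each row, row after row: the shift along the tool's x, y, z in cm, then the turn, a rotation vector about the tool's x, y, z in degrees, then the opening, from 0 (shut) to 1 (fully open). In form: [x, y, z, ax, ay, az, gripper, x, y, z, ax, ay, az, gripper, ...]. A call has 1 to 10 rows; each row shifts and turns the commanded pose from where the row before left it, along the tool's axes as they then stand; what a row does not reach is not made up. A row lasts 1/12 s, in which the tool goes at most 41.7 mm and 7.16 degrees, less where a joint would pass 70% of its speed; a pose out of reach is approached as far as the arm can. A call is refused whole if a number of a shift passes 4.17 or a number of a turn 7.16, either way. A call with a gripper value outside its range is refused whole. The fingers move at their own pace and stop on an object; "force" is the grip in N (left out, the last holds). Time passes only in rows, so rows that do not move let the fingers close. It gives the time, the measured TCP pose, the force, the opening and the grip force at its end, in the units of the state.
- bot.get_obs(): the state, without advancing time (a new reading comes with each control period).
- vision.grab_frame(name): name is "scene" or "top" or "wrist"; returns (picture, depth): 480x640x3 uint8, red, green, blue; 480x640 float32, m along the optical axis (not along the pixel's ray), 0 where there is no reading.
- vision.camera_params(name): a dict with "fx", "fy", "cx", "cy" (pixels), "distortion" ([k1, k2, p1, p2, k3] as OpenCV has them; the pictures are not rectified), "world_from_camera" (4x4, takes a point from camera to world coordinates). Camera axes: x right, y up, looking along -z (the intrinsics and any distortion apply to the point x, -y, -z); pixel columns grow to the right and rows downward; lengths in m; the calibration is good to about 2 mm. A picture is of the moment at which its call begins: read the wrist's pose just before it. camera_params takes no time and is no camera call; for the wrist camera it gives the pose at the moment of the call.
- bot.sign_off(): hands the job in; it is judged then, once.
The state is a dict: "t": time; "joints": joint angles; "qd": joint speeds; "joint_torque": joint torques, N m; "tool_pos": TCP position; "tcp_rot": TCP orientation; "contact_force": force on the tool from outside, world axes, zero at the start; "torque": the same for the moment, N m; "width": finger opening in m; "finger_force": force on a finger pad.
Only numpy, scipy, OpenCV 4.12 (cv2) and the standard library are available. Lean on these libraries where they do the work, as an engineer would, in place of code of your own. Each camera call takes 0.05 s, during which the arm holds its last target. There are 200 camera calls.

## Working session

There is one attempt and no reset: what is moved stays moved. The work goes in short steps, Python scripts to look and compute and a tool call to move; the robot and the scene stay as the last step left them, time stands still between calls to the robot, and variables do not carry over. Pictures are saved under pics/ and viewed, at most 10 in all, crops included, and the job is handed in when it is done.

Besides the shell and the picture viewer there is one more tool, called after "Call:" by a JSON object that holds its "method" and its "body", one argument or row to a line. arm_command: Moves the arm, as the interface text tells. Its arguments: {"type":"object","properties":{"commands":{"type":"array"},"force":{"type":"number"}},"required":["commands"]}

```bash
mkdir -p pics; cat > h.py <<'E'
import numpy as np, cv2
from bench import bot, vision
def cast(name,pts,z):
    """pixels -> world points on plane z"""
    p=vision.camera_params(name);T=np.array(p["world_from_camera"])
    K=np.array([[p["fx"],0,p["cx"]],[0,p["fy"],p["cy"]],[0,0,1]])
    u=cv2.undistortPoints(np.array(pts,float).reshape(-1,1,2),K,np.array(p["distortion"],float)).reshape(-1,2)
    d=np.c_[u[:,0],-u[:,1],-np.ones(len(u))]@T[:3,:3].T; o=T[:3,3]
    return o+d*((z-o[2])/d[:,2])[:,None]
def depthpts(name,pts,dep):
    p=vision.camera_params(name);T=np.array(p["world_from_camera"])
    K=np.array([[p["fx"],0,p["cx"]],[0,p["fy"],p["cy"]],[0,0,1]])
    u=cv2.undistortPoints(np.array(pts,float).reshape(-1,1,2),K,np.array(p["distortion"],float)).reshape(-1,2)
    z=np.array([dep[int(v),int(c)] for c,v in pts])[:,None]
    return (np.c_[u[:,0],-u[:,1],-np.ones(len(u))]*z)@T[:3,:3].T+T[:3,3]
E
python3 - <<'E'
from h import *
a=[]
for n in("top","scene"):
    im,d=vision.grab_frame(n); cv2.imwrite(f"pics/{n}1.png",im[...,::-1]); np.save(n+"d.npy",d); cv2.imwrite(n+".png",im[...,::-1])
    print(n,np.round(vision.camera_params(n)["world_from_camera"],3).tolist(),(d>0).mean())
o=bot.get_obs();print(o["t"],o["tool_pos"],np.round(o["tcp_rot"],3).tolist(),o["width"],bot.tip_extent)
E
```

```text
top [[0.026, 0.988, -0.149, 0.432], [-0.999, 0.029, 0.017, 0.036], [0.021, 0.149, 0.989, 1.185], [0.0, 0.0, 0.0, 1.0]] 0.9958040364583334
scene [[-0.396, -0.737, 0.548, 1.061], [0.918, -0.32, 0.233, 0.224], [0.003, 0.596, 0.803, 0.746], [0.0, 0.0, 0.0, 1.0]] 0.9958951822916666
0.1 [ 0.26533044 -0.59280728  0.25547458] [[0.913, 0.408, -0.001], [0.408, -0.913, 0.002], [-0.0, -0.002, -1.0]] 0.08502964900544632 0.025
```

View pics/top1.png

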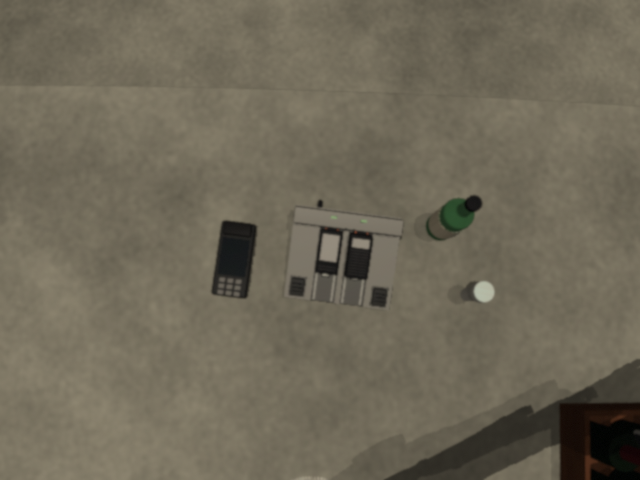

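View pics/scene1.png

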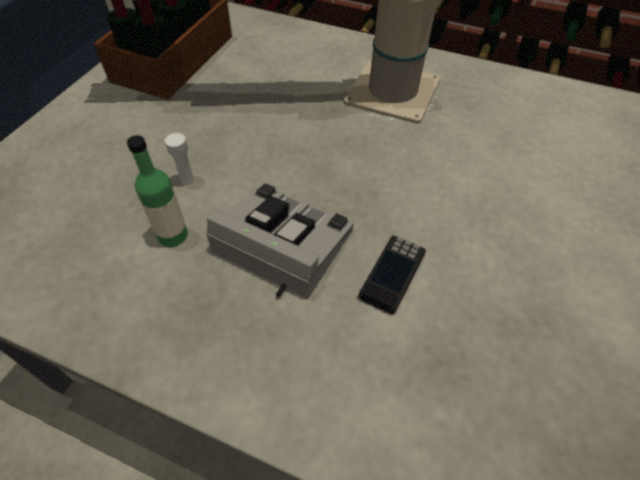

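The top view shows the pale-plated slim pack in the left bay (329,250) and the ribbed thick pack in the right bay (358,255). The keys are at (297,286) on the left and (379,297) on the right, and the torch (484,292) and bottle are clear to the right. The scene view shows the right key at about (265,190) and the left at (338,221).

```bash
cat > m.py <<'E'
from h import *
def blob(name,img,seed,thr=60,r=18):
    g=cv2.cvtColor(img,cv2.COLOR_BGR2GRAY); x,y=seed
    m=np.zeros_like(g); m[y-r:y+r,x-r:x+r]=(g[y-r:y+r,x-r:x+r]<thr)*255
    n,l,s,c=cv2.connectedComponentsWithStats(m)
    i=min(range(1,n),key=lambda i:np.hypot(*(c[i]-seed))-0.05*s[i,4])
    return c[i],s[i]
def ray(name,p): return cast(name,[p],1.0)[0],cast(name,[p],0.0)[0]
def tri(a,b):
    d1=a[1]-a[0];d2=b[1]-b[0]
    t=np.linalg.lstsq(np.c_[d1,-d2],b[0]-a[0],rcond=None)[0]
    p,q=a[0]+t[0]*d1,b[0]+t[1]*d2
    return (p+q)/2,np.linalg.norm(p-q)
E
python3 - <<'E'
from m import *
T=cv2.imread("top.png");S=cv2.imread("scene.png");td=np.load("topd.npy");sd=np.load("scened.npy")
K={}
for n,a,b in(("R",(379,297),(265,190)),("L",(297,286),(338,221))):
    ca,sa=blob("top",T,a,65,14);cb,sb=blob("scene",S,b,65,14)
    K[n],e=tri(ray("top",ca),ray("scene",cb))
    print(n,ca,sa,cb,sb,K[n].round(4),e.round(4),depthpts("top",[ca],td).round(4),depthpts("scene",[cb],sd).round(4))
v=K["L"]-K["R"];print("dist",np.linalg.norm(v[:2]),"yaw",np.degrees(np.arctan2(-v[0],v[1])))
print("packs",depthpts("top",[(357,265),(360,243),(328,268),(330,248),(484,292),(352,290)],td).round(4))
cv2.imwrite("pics/z.png",cv2.resize(T[195:315,275:410],None,fx=5,fy=5,interpolation=cv2.INTER_CUBIC))
E
```

```text
R [378.68725869 296.72586873] [371 288  16  19 259] [267.37593985 194.33834586] [256 185  23  19 266] [ 0.488  -0.1281  0.0261] 0.0036 [[ 0.4878 -0.127   0.0452]] [[ 0.504  -0.1163  0.0467]]
L [296.94628099 285.93801653] [290 277  15  19 242] [337.56544503 221.7434555 ] [328 214  19  16 191] [0.5061 0.0401 0.0366] 0.0009 [[0.5054 0.0405 0.0456]] [[0.5113 0.0414 0.0431]]
dist 0.16917431780932662 yaw -6.136982745114128
packs [[ 0.5488 -0.0787  0.0734]
 [ 0.5918 -0.0829  0.085 ]
 [ 0.5428 -0.0215  0.0567]
 [ 0.5818 -0.0239  0.0724]
 [ 0.4977 -0.3209  0.1219]
 [ 0.5015 -0.0742  0.023 ]]
```

View pics/z.png

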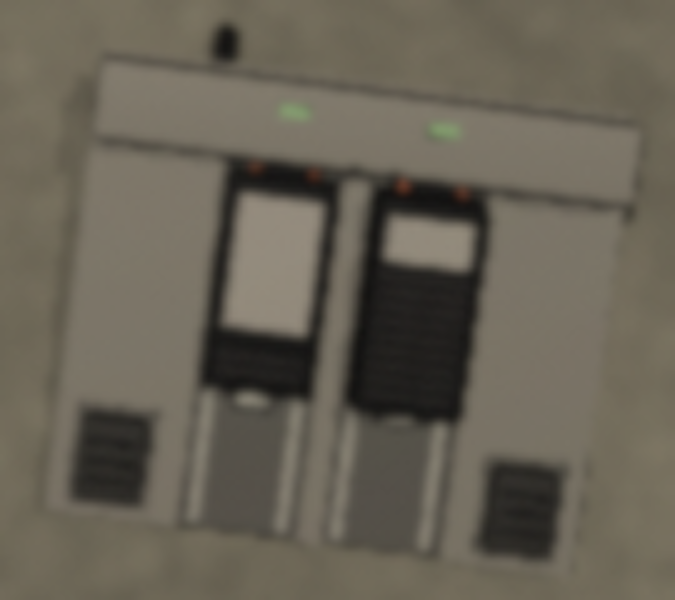

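```bash
cat > plan.py <<'E'
from h import *
from scipy.spatial.transform import Rotation as Ro
yaw=np.radians(-6.0);a=np.radians(14)
ex=np.array([np.cos(yaw),np.sin(yaw),0]);ey=np.array([-np.sin(yaw),np.cos(yaw),0])
t=np.sin(a)*ex-np.cos(a)*np.array([0,0,1]);Rt=np.c_[np.cross(-ey,t),-ey,t]
key=np.array([0.488,-0.127,0.0455])
def plan(lift,dy=0.0275,ds=0):
    o=bot.get_obs();R=np.array(o["tcp_rot"])
    p=key+dy*ey+ds*Rt[:,0]-t*(lift+bot.tip_extent)
    print("now",o["t"],o["tool_pos"].round(4),"target",p.round(4),"w",o["width"],"F",np.round(o["contact_force"],2))
    print("shift cm, present tool axes",(R.T@(p-o["tool_pos"])*100).round(2),"in target axes",(Rt.T@(p-o["tool_pos"])*100).round(2))
    print("turn deg",np.degrees(Ro.from_matrix(R.T@Rt).as_rotvec()).round(2))
E
python3 -c "
from plan import *
print(Rt.round(3));plan(0.04)"
```

```text
[[ 0.965 -0.105  0.241]
 [-0.101 -0.995 -0.025]
 [ 0.242 -0.    -0.97 ]]
now 0.1 [ 0.2653 -0.5928  0.2555] target [ 0.4752 -0.098   0.1086] w 0.08502964900544632 F [-0.21 -0.35 -0.46]
shift cm, present tool axes [ 39.37 -36.56  14.75] in target axes [ 11.68 -51.4   18.05]
turn deg [-3.77 13.7  29.95]
```

Call:
{"method": "arm_command", "body": {
  "commands": [2.8,-2.6,0,0,0,0,0.5,2.8,-2.6,0,0,0,0,0.5,2.8,-2.6,0,0,0,0,0.5,2.8,-2.6,0,0,0,0,0.5,2.8,-2.6,0,0,0,0,0.5,2.8,-2.6,0,0,0,0,0.5,2.8,-2.6,0,0,0,0,0.5,2.8,-2.6,0,0,0,0,0.5,2.8,-2.6,0,0,0,0,0.5,2.8,-2.6,0,0,0,0,0.5]
}}

```text
t: 0.93
tool_pos: [0.4151, -0.2397, 0.2562]
tcp_rot: [[0.913, 0.408, -0.0], [0.408, -0.913, 0.0], [-0.0, -0.0, -1.0]]
contact_force: [-0.2, 0.0, 0.4]
width: 0.0429
finger_force: 0.0
```

Call:
{"method": "arm_command", "body": {
  "commands": [2.8,-2.6,0,0,0,0,0.5,2.8,-2.6,0,0,0,0,0.5,2.8,-2.6,0,0,0,0,0.5,2.8,-2.6,0,0,0,0,0.5,0,0,0,-0.63,2.28,5,0.5,0,0,0,-0.63,2.28,5,0.5,0,0,0,-0.63,2.28,5,0.5,0,0,0,-0.63,2.28,5,0.5,0,0,0,-0.63,2.28,5,0.5,0,0,0,-0.63,2.28,5,0.5]
}}

```text
t: 1.77
tool_pos: [0.4743, -0.1011, 0.2562]
tcp_rot: [[0.964, -0.11, 0.242], [-0.107, -0.994, -0.028], [0.244, 0.001, -0.97]]
contact_force: [0.4, -0.1, -0.1]
width: 0.0428
finger_force: 0.0
```

```bash
python3 -c "
from plan import *
plan(0.04)
im,d=vision.grab_frame('wrist');cv2.imwrite('pics/w1.png',im[...,::-1]);cv2.imwrite('w1.png',im[...,::-1]);np.save('w1d.npy',d)
print((d>0).mean())"
```

```text
now 1.7667 [ 0.4743 -0.1011  0.2562] target [ 0.4752 -0.098   0.1086] w 0.04279615056273659 F [ 0.37 -0.14 -0.09]
shift cm, present tool axes [-3.55 -0.33 14.33] in target axes [-3.52 -0.32 14.34]
turn deg [ 0.12 -0.12 -0.3 ]
0.996181640625
```

View pics/w1.png

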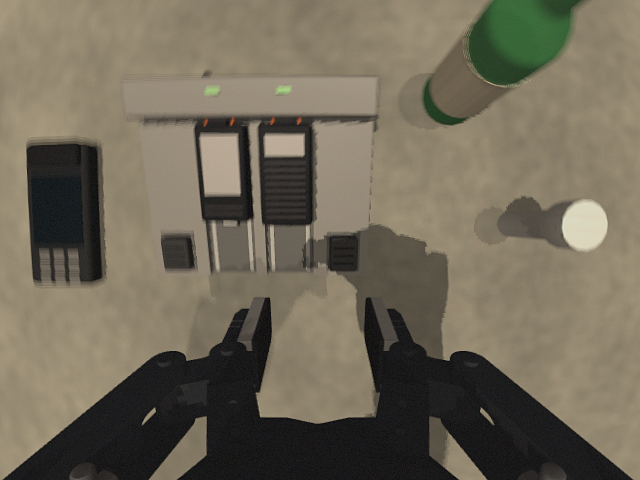

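The wrist view shows the right key at (343,252), left key at (177,252), thick pack front at about (289,223), and both fingers. I'll refine the key position from this view.

```bash
python3 -c "
from m import *; import plan
I=cv2.imread('w1.png');d=np.load('w1d.npy')
P={}
for n,s in(('L',(177,252)),('R',(343,252))):
    c,st=blob('wrist',I,s,55,22);p=cast('wrist',[c],0.0455)[0];P[n]=p
    print(n,c,st,p.round(4),depthpts('wrist',[c],d).round(4))
v=P['L']-P['R'];print('dist',np.linalg.norm(v),'yaw',np.degrees(np.arctan2(-v[0],v[1])))
q=depthpts('wrist',[(289,214),(289,170),(289,255),(289,230),(258,310),(375,310),(262,300),(372,300)],d)
print(q.round(4));o=bot.get_obs()
print('tool',((q-o['tool_pos'])@np.array(o['tcp_rot'])).round(4))
f=(q-P['R']);print('charger rel key R: along slope, y, perp',np.c_[f@plan.Rt[:,0],f@plan.ey,-f@plan.t].round(4))
"
```

```text
L [174.25779037 255.75070822] [162 244  24  24 353] [0.5025 0.0386 0.0455] [[0.5024 0.0397 0.043 ]]
R [342.88866995 252.93793103] [ 327  235   32   36 1015] [ 0.4863 -0.129   0.0455] [[ 0.4861 -0.1292  0.0433]]
dist 0.16843837779724982 yaw -5.531983240472452
[[ 0.5297 -0.0827  0.0723]
 [ 0.5674 -0.088   0.0818]
 [ 0.4883 -0.0737  0.0223]
 [ 0.5146 -0.0773  0.0275]
 [ 0.4871 -0.0795  0.2496]
 [ 0.4819 -0.1266  0.2503]
 [ 0.4895 -0.0803  0.2422]
 [ 0.484  -0.127   0.2413]]
tool [[ 0.0086 -0.0242  0.1912]
 [ 0.0479 -0.0232  0.1912]
 [-0.0443 -0.0285  0.2295]
 [-0.0174 -0.0279  0.2309]
 [ 0.0103 -0.0226  0.0089]
 [ 0.0107  0.0248  0.0083]
 [ 0.0109 -0.0221  0.0166]
 [ 0.0105  0.025   0.0175]]
charger rel key R: along slope, y, perp [[ 0.0436  0.0506  0.0168]
 [ 0.0829  0.0493  0.0168]
 [-0.0093  0.0553 -0.0216]
 [ 0.0177  0.0545 -0.023 ]
 [ 0.0452  0.0493  0.1991]
 [ 0.0451  0.002   0.1998]
 [ 0.0457  0.0488  0.1913]
 [ 0.0449  0.0018  0.1906]]
```

```bash
sed -i 's/^key=.*/key=np.array([0.4866,-0.1285,0.0445])/' plan.py; python3 -c "
from plan import *
plan(0.02)"
```

```text
now 1.8167 [ 0.4725 -0.1005  0.2557] target [ 0.4786 -0.1     0.0882] w 0.042717497747153964 F [-1.99  0.58 -1.15]
shift cm, present tool axes [-3.48 -0.12 16.4 ] in target axes [-3.46 -0.12 16.4 ]
turn deg [ 0.12 -0.05 -0.51]
```

Call:
{"method": "arm_command", "body": {
  "commands": [-0.58,-0.02,2.5,0,0,-0.5,0.5,-0.58,-0.02,2.5,0,0,0,0.5,-0.58,-0.02,2.5,0,0,0,0.5,-0.58,-0.02,2.5,0,0,0,0.5,-0.58,-0.02,2.5,0,0,0,0.5,-0.58,-0.02,2.5,0,0,0,0.5,0,0,0,0,0,0,0.5,0,0,0,0,0,0,0.5]
}}

```text
t: 2.48
tool_pos: [0.4732, -0.0915, 0.1584]
tcp_rot: [[0.97, -0.09, 0.226], [-0.093, -0.996, 0.002], [0.225, -0.023, -0.974]]
contact_force: [0.6, -0.6, 0.7]
width: 0.0423
finger_force: 0.0
```

```bash
python3 -c "
from plan import *
plan(0.0)
im,d=vision.grab_frame('wrist');cv2.imwrite('pics/w2.png',im[...,::-1]);np.save('w2d.npy',d)"
```

```text
now 2.4833 [ 0.4732 -0.0915  0.1584] target [ 0.4835 -0.1005  0.0688] w 0.04227761148129634 F [ 0.6  -0.6   0.73]
shift cm, present tool axes [-0.93  1.01  8.96] in target axes [-1.08  0.79  8.97]
turn deg [-1.5   0.99  0.47]
```

View pics/w2.png

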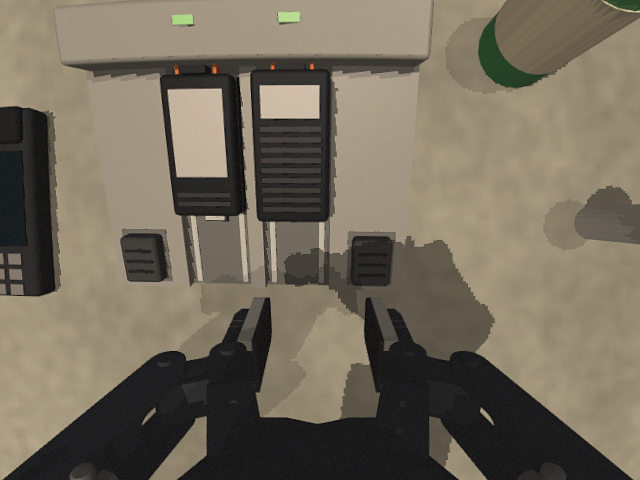

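The bays, both keys and the fingers are in view (right key at 371,260), with the fingers still about 9 cm short. The move fell short, so I'll check the joints.

```bash
python3 -c "
from plan import *
o=bot.get_obs();print(np.round(o['joints'],1),np.round(o['qd'],1));plan(0.05)"
```

```text
[ -2.4  29.2  16.2 129.8 -50.   13.7 -36.4] [ 0.6 -1.2 -0.3 -0.2 -0.1 -0.3  0.5]
now 2.5333 [ 0.4735 -0.0917  0.159 ] target [ 0.4714 -0.0993  0.1173] w 0.04303458665742305 F [0.63 0.7  0.26]
shift cm, present tool axes [-1.08  0.87  4.01] in target axes [-1.13  0.77  4.02]
turn deg [-1.49  0.91  0.5 ]
```

Joint 6 is at its lower limit, so a 14° tilt isn't reachable here. I'll use a tilt of about 5° instead.

```bash
sed -i 's/^yaw=.*/yaw=np.radians(-6.0);a=np.radians(5)/' plan.py; python3 -c "
from plan import *
plan(0.05,ds=-0.003)"
```

```text
now 2.5333 [ 0.4735 -0.0917  0.159 ] target [ 0.48   -0.1002  0.119 ] w 0.04303458665742305 F [0.63 0.7  0.26]
shift cm, present tool axes [-0.2   0.87  4.04] in target axes [0.38 0.77 4.05]
turn deg [-1.45 -8.09  0.61]
```

Call:
{"method": "arm_command", "body": {
  "commands": [0,0,0,-0.4,-2,0.15,0.5,0,0,0,-0.4,-2,0.15,0.5,0,0,0,-0.4,-2,0.15,0.5,0,0,0,-0.4,-2,0.15,0.5,0.1,0.25,1,0,0,0,0.5,0.1,0.25,1,0,0,0,0.5,0.1,0.25,1,0,0,0,0.5,0,0,0,0,0,0,0.5]
}}

```text
t: 3.2
tool_pos: [0.4781, -0.1005, 0.129]
tcp_rot: [[0.991, -0.106, 0.088], [-0.105, -0.994, -0.012], [0.088, 0.003, -0.996]]
contact_force: [0.1, -0.1, 0.1]
width: 0.0426
finger_force: 0.0
```

```bash
python3 -c "
from plan import *
o=bot.get_obs();print(np.round(o['joints'],1))
plan(0.02,ds=-0.003)"
```

```text
[ -9.6  36.3  27.  123.7 -43.1  23.8 -44.2]
now 3.2 [ 0.4781 -0.1005  0.129 ] target [ 0.4826 -0.1004  0.0891] w 0.042577669571594125 F [ 0.09 -0.12  0.15]
shift cm, present tool axes [ 0.09 -0.06  4.02] in target axes [ 0.1  -0.05  4.02]
turn deg [ 0.15 -0.07 -0.07]
```

Call:
{"method": "arm_command", "body": {
  "commands": [0,0,1,0,0,0,0.5,0.05,0,1,0,0,0,0.5,0.05,0,1,0,0,0,0.5,0,0,1,0,0,0,0.5,0,0,0,0,0,0,0.5,0,0,0,0,0,0,0.5]
}}

```text
t: 3.7
tool_pos: [0.4828, -0.1007, 0.0902]
tcp_rot: [[0.99, -0.106, 0.089], [-0.106, -0.994, -0.011], [0.09, 0.002, -0.996]]
contact_force: [-0.1, -0.5, 0.7]
width: 0.0425
finger_force: 0.0
```

```bash
python3 -c "
from plan import *
o=bot.get_obs();print(np.round(o['joints'],1))
plan(0.0,ds=-0.003)
for n in ('wrist','scene'):
    im,d=vision.grab_frame(n)
    if n=='wrist': np.save('w3d.npy',d)
    cv2.imwrite('pics/%s3.png'%n,im[...,::-1] if n=='wrist' else cv2.resize(im[150:300,180:380,::-1],None,fx=4,fy=4))"
```

```text
[ -5.3  40.   20.7 124.2 -47.9  18.2 -40. ]
now 3.7 [ 0.4828 -0.1007  0.0902] target [ 0.4843 -0.1006  0.0691] w 0.0425445079478139 F [-0.1  -0.48  0.65]
shift cm, present tool axes [-0.04 -0.03  2.11] in target axes [-0.03 -0.02  2.11]
turn deg [ 0.12 -0.14 -0.09]
```

View pics/wrist3.png

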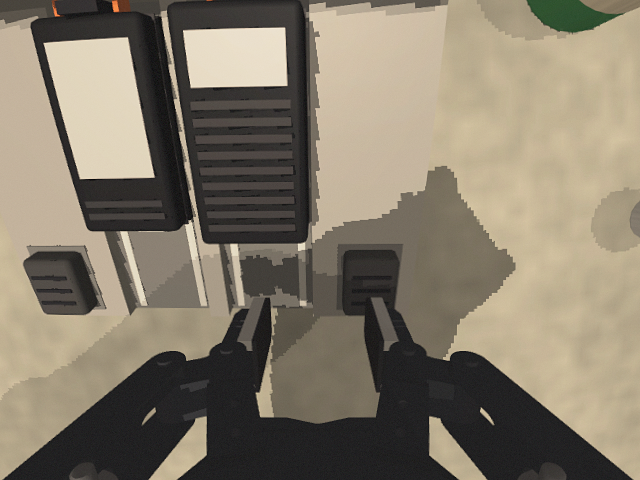

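View pics/scene3.png

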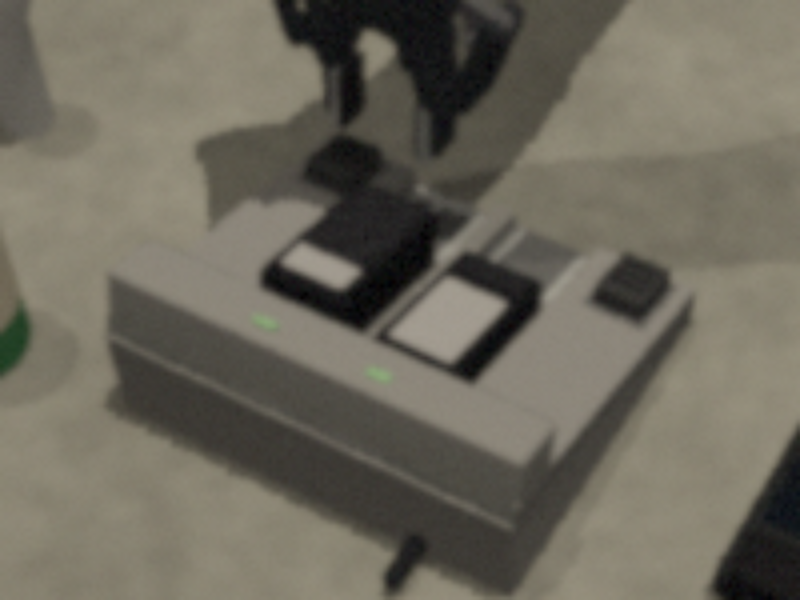

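The wrist view shows the right key at (370,282) under the right finger, the pack's front edge at about (255,242), and the other finger in line with the right bay. The scene view confirms both fingers are above the key and bay mouth.

```bash
python3 -c "
from plan import *
d=np.load('w3d.npy')
q=depthpts('wrist',[(370,258),(370,270),(370,285),(347,270),(394,270),(255,234),(208,230),(302,230),(262,302),(372,302)],d)
o=bot.get_obs();print(((q-o['tool_pos'])@np.array(o['tcp_rot'])*1000).round(1));print(o['contact_force'])
print((q*1000).round(1))"
```

```text
[[ 19.   27.9  46.9]
 [ 13.   28.   45.7]
 [  4.2  28.6  47. ]
 [ 12.9  16.5  46.1]
 [ 13.2  40.1  45.3]
 [ 38.2 -24.8  24.1]
 [ 40.2 -44.3  23. ]
 [ 40.2  -4.9  22.9]
 [ 10.8 -21.9  15.2]
 [ 10.8  24.6  15.3]]
[ 0.63372335 -0.46209754 -0.01787348]
[[ 503.2 -131.1   45.6]
 [ 497.1 -130.6   46.2]
 [ 488.4 -130.3   44.2]
 [ 498.3 -119.1   45.8]
 [ 496.  -142.6   46.7]
 [ 525.7  -80.4   70. ]
 [ 529.7  -61.2   71.1]
 [ 525.5 -100.5   71.3]
 [ 497.5  -80.3   76.3]
 [ 492.5 -126.6   76.3]]
```

Call:
{"method": "arm_command", "body": {
  "commands": [0,0,0.9,0,0,0,0.5,0,0,0.9,0,0,0,0.5,0,0,0.2,0,0,0,0.5,0,0,0.2,0,0,0,0.5,0,0,0,0,0,0,0.5]
}}

```text
t: 4.22
tool_pos: [0.4846, -0.1008, 0.0675]
tcp_rot: [[0.99, -0.106, 0.088], [-0.106, -0.994, -0.012], [0.089, 0.002, -0.996]]
contact_force: [-0.2, 0.5, 0.1]
width: 0.0428
finger_force: 0.3
```

```bash
python3 -c "
from plan import *
print(np.round(bot.get_obs()['joints'],1));plan(0.0,ds=-0.003)"
```

```text
[ -3.3  42.3  17.7 124.3 -52.1  15.2 -36.1]
now 4.2167 [ 0.4846 -0.1008  0.0675] target [ 0.4843 -0.1006  0.0691] w 0.04276464808143083 F [-0.17  0.49  0.08]
shift cm, present tool axes [-0.02 -0.01 -0.16] in target axes [-0.02 -0.01 -0.16]
turn deg [ 0.14 -0.11 -0.09]
```

Call:
{"method": "arm_command", "body": {
  "commands": [0.1,0,0,0,-2.5,0,0.5,0,0,0.15,0,0,0,0.5,0,0,0.1,0,0,0,0.5,0,0,0,0,0,0,0.5]
}}

```text
t: 4.55
tool_pos: [0.4866, -0.101, 0.0655]
tcp_rot: [[0.993, -0.106, 0.048], [-0.105, -0.994, -0.008], [0.048, 0.003, -0.999]]
contact_force: [1.2, -1.0, 2.6]
width: 0.0429
finger_force: 0.8
```

Call:
{"method": "arm_command", "body": {
  "commands": [0,0,0.1,0,0,0,0.5,0,0,0.1,0,0,0,0.5,0,0,0,0,0,0,0.5]
}}

```text
t: 4.8
tool_pos: [0.4863, -0.1012, 0.0635]
tcp_rot: [[0.993, -0.107, 0.047], [-0.106, -0.994, -0.007], [0.047, 0.002, -0.999]]
contact_force: [1.0, 0.2, 4.3]
width: 0.0428
finger_force: 1.5
```

Call:
{"method": "arm_command", "body": {
  "commands": [0,0,0.1,0,0,0,0.5,0,0,0.1,0,0,0,0.5,0,0,0,0,0,0,0.5]
}}

```text
t: 5.05
tool_pos: [0.4856, -0.1012, 0.0612]
tcp_rot: [[0.993, -0.106, 0.045], [-0.106, -0.994, -0.007], [0.045, 0.002, -0.999]]
contact_force: [2.0, 1.0, 3.1]
width: 0.0428
finger_force: 2.4
```

```bash
python3 -c "
from plan import *
o=bot.get_obs();print(np.round(o['joints'],1));T=vision.camera_params('wrist')
im,d=vision.grab_frame('wrist');cv2.imwrite('pics/w4.png',im[...,::-1]);np.save('w4d.npy',d)"
```

```text
[ -5.9  44.2  21.8 122.2 -50.1  19.8 -38.4]
```

View pics/w4.png

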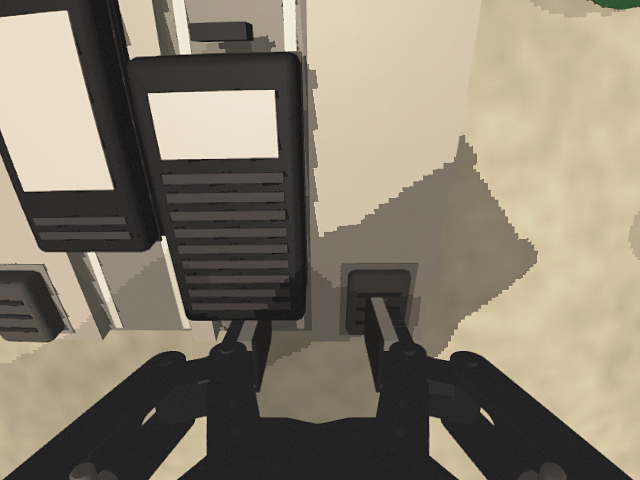

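The pack has kicked out (kicker at 220,32) and its front edge rests against the left finger at about (245,318). I'll check how far it slid and that it is at rest.

Call:
{"method": "arm_command", "body": {
  "commands": [0,0,0,0,0,0,0.5,0,0,0,0,0,0,0.5,0,0,0,0,0,0,0.5,0,0,0,0,0,0,0.5]
}}

```text
t: 5.43
tool_pos: [0.4857, -0.1011, 0.0612]
tcp_rot: [[0.993, -0.107, 0.045], [-0.106, -0.994, -0.007], [0.045, 0.003, -0.999]]
contact_force: [-0.1, 1.0, 4.7]
width: 0.0429
finger_force: 2.4
```

```bash
python3 -c "
from plan import *
pts=[(215,150),(215,100),(230,300)]
for i in range(2):
    o=bot.get_obs();print(o['tool_pos'].round(4),np.round(o['contact_force'],2),o['finger_force'])
    im,d=vision.grab_frame('wrist');g=im.mean(2)
    row=np.where(g[:,215]>140)[0];print('plate rows',row[row>85][:1],row[(row>120)&(row<175)][-1:])
    print((depthpts('wrist',[(215,70),(215,160),(215,312)],d)*1000).round(1))
    bot.get_obs()
"
```

```text
[ 0.4857 -0.1011  0.0612] [-0.1   1.02  4.67] 2.3615428438642994
plate rows [91] [158]
[[581.7 -86.3  84.8]
 [559.1 -81.   79.8]
 [505.3 -66.6  64.8]]
[ 0.4857 -0.1011  0.0612] [-0.55 -0.43  3.28] 2.363127695862204
plate rows [91] [158]
[[581.8 -86.1  84. ]
 [559.1 -80.7  79. ]
 [505.5 -66.8  65.3]]
```

Call:
{"method": "arm_command", "body": {
  "commands": [0.1,0,0,0,0,0,0.5,0.1,0,0,0,0,0,0.5,0.1,0,0,0,0,0,0.5,0,0,0,0,0,0,0.5,0,0,0,0,0,0,0.5,0,0,0,0,0,0,0.5]
}}

```text
t: 6.03
tool_pos: [0.4868, -0.101, 0.0609]
tcp_rot: [[0.993, -0.107, 0.042], [-0.107, -0.994, -0.006], [0.042, 0.002, -0.999]]
contact_force: [-4.9, -1.3, 3.5]
width: 0.0427
finger_force: 2.6
```

```bash
python3 -c "
from plan import *
for i in range(3):
    o=bot.get_obs();print(o['tool_pos'].round(4),np.round(o['contact_force'],2),np.round(o['torque'],2),o['finger_force'])
    im,d=vision.grab_frame('wrist');g=im.mean(2)
    row=np.where(g[:,215]>140)[0];print('plate rows',row[row>85][:1],row[(row>120)&(row<175)][-1:])
print((depthpts('wrist',[(215,70),(215,160),(215,312)],d)*1000).round(1))
cv2.imwrite('pics/w5.png',im[230:400,150:450,::-1].repeat(2,0).repeat(2,1))
"
```

```text
[ 0.4868 -0.101   0.0609] [-4.85 -1.26  3.51] [-0.23  1.12 -0.09] 2.6097675680648535
plate rows [91] [158]
[ 0.4869 -0.101   0.0609] [-4.78 -0.39  4.  ] [-0.21  1.08 -0.1 ] 2.6082586543634534
plate rows [91] [158]
[ 0.4868 -0.101   0.0609] [-4.55 -1.35  4.2 ] [-0.2   1.12 -0.08] 2.6078297942876816
plate rows [91] [158]
[[582.9 -86.3  84.3]
 [560.4 -80.7  78.7]
 [506.6 -66.6  64.7]]
```

View pics/w5.png

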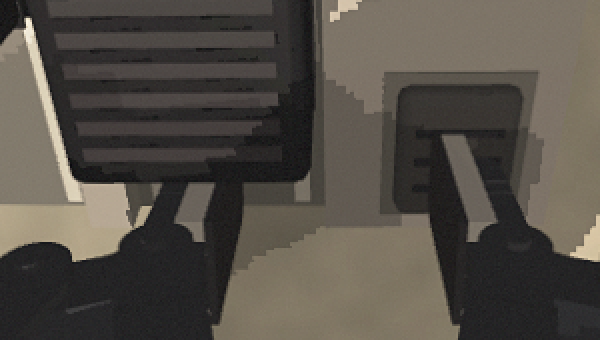

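The close-up shows the pack's front edge resting on the left finger, at about (190,185) in the crop, with the right finger holding the key down. The pack moves with the finger under a steady push of about 4.7 N, so I'm handing in.

```bash
python3 -c "
from bench import bot
print(bot.sign_off())"
```

```text
the job is handed in; nothing more can be done
None
```

The right release key was pressed, and the thick pack was caught by the other finger about 2.5 cm down its bay; the job was handed in with that finger still against the pack (the hand-in reported no verdict).

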